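# Hang the button scoop in its notch on the bin lip

### The arm

A 7-joint arm with a two-finger parallel gripper is mounted at the origin on the work surface. World frame = base frame: x ahead of the robot, y to its left, z up, the work surface at z = 0. Lengths are in mm, angles in rad, forces in N, time in s.
With the tool pointing down it reaches from about 425 to 875 mm from the base axis. Payload 8.4 kg.
Tool frame: the origin (TCP) lies at the very end of the fingers, on their centre line; the grasp point (between the pads) lies 19 mm behind it; z points along the fingers, y is the line along which they close (so a half turn about z gives the same grasp; the last joint's range is limited). The gripper opens to 87 mm and grips with 3 to 60 N. Pads are 19 mm wide; open, the fingers measure 117 mm over their backs; the gripper's body (75 mm by 190 mm) begins 51 mm behind the grasp point.
Start: joints at [1.062, 0.333, 0.04, 1.465, -0.013, 1.343, -0.059], TCP at [258.952, -596.16, 222.546] pointing down, gripper open.
Joint ranges: [-2.58, 2.58], [-0.38, 2.09], [-1.3, 1.39], [0.25, 2.4], [-1.5, 4.64], [0.08, 2.09], [-2.65, 2.65]. Speed limits (rad/s): [2.22, 2.22, 2.79, 2.79, 3.14, 3.14, 3.14].

### API

Orientations are given as a rotation vector (axis times angle).
In Python, from station import telemetry, viewer, job gives the robot as it stands. The module is installed in compiled form; this text tells all that it offers.
- The arm moves only by the tool play_rows, never from a script. Its argument "rows" is one flat list of numbers, 6 for each row, row after row: the shift along the tool's x, y, z in units of 800 mm (1.0 is 800 mm), then the turn, a rotation vector about the tool's x, y, z in units of 45 degrees (1.0 is 45 degrees). A call has 1 to 8 rows; each row is the pose to reach, as a shift and turn from the pose commanded when the call began, along the tool's axes at that moment; what a row does not reach only later rows make up. A row lasts 1/12 s, in which the tool goes at most 41.7 mm and 7.16 degrees, less where a joint would pass 70% of its speed; a pose out of reach is approached as far as the arm can. A call with a number of a shift or a turn outside -1 to 1 is refused whole. A call with a gripper value outside its range is refused whole. "gripper" is the closure, from 0 (fully open) to 1 (shut), set as the call begins (left out, the last holds). The fingers move at their own pace and stop on an object; "grip_force" is the grip in N (left out, the last holds). Time passes only in rows, so rows that repeat a pose let the fingers close. It gives the time, the measured TCP pose, the force, the opening and the grip force at its end, in the units of the state.
- telemetry.observe(): the state, without advancing time (a new reading comes with each control period).
- viewer.read_camera(name): name is "side" or "top" or "wrist"; returns the picture (384x512x3 uint8, red, green, blue); there is no depth.
- viewer.camera_info(name): a dict with "mtx" (3x3 intrinsics, pixels), "world_to_cam" (4x4, takes a point from world to camera coordinates); the wrist camera has in their place "tool_from_camera" (4x4, takes a point from camera to tool coordinates, whose origin is the TCP and whose axes are the flange's). Camera axes: x right, y up, looking along -z (the intrinsics and any distortion apply to the point x, -y, -z); pixel columns grow to the right and rows downward; lengths in mm; the calibration is good to about 2 mm. A picture is of the moment at which its call begins: read the wrist's pose just before it. camera_info takes no time and is no camera call.
- job.hand_in(): hands the job in; it is judged then, once.
The state is a dict: "clock": time; "qpos": joint angles; "qvel": joint speeds; "tau": joint torques, N m; "tcp_pos": TCP position; "ee_rot": TCP orientation; "ft_force": force on the tool from outside, world axes, zero at the start; "moment": the same for the moment, N m; "width": opening from 0.0 (shut) to 1.0 (fully open); "grasp_force": force on a finger pad.
Only numpy, scipy, OpenCV 4.12 (cv2) and the standard library are available. Lean on these libraries where they do the work, as an engineer would, in place of code of your own. Each camera call takes 0.05 s, during which the arm holds its last target. There are 200 camera calls.

### The job

The small steel scoop standing on the table belongs on the button bin that sits on the spring scale. Lift the scoop by its wooden grip, put its hook over the bin's front lip with the cup hanging outside, work it along the lip until the hook drops into the notch in the trim strip, and press it home with a firm but gentle push (about 8 N, never over 25 N). Let go so that it hangs there by itself, and leave the spools, tin, jar and tape roll where they are.

Things in the scene. Friction and masses are not known exactly. Their poses are not given: they have to be found in the camera images.
- scoop_grip (a point): Grasp point of the loose scoop (about 130 g, standing upright on its cup): centre of its wooden grip block, 14 (x) by 20 (y) by 46 mm (z), top 19 mm above this point; pinch its 20 mm sides (along y) from above. At the start this point is 118 mm above the table. Scoop axes: z up, +x the side where the hook is, -x the side where the cup is.
- scoop_hook (a point): Middle of the underside of the scoop's hook bridge, the face that rests on the lip: 4 mm towards +x and 33 mm below scoop_grip, same axes. The hook is 16 mm wide (y); its throat is 10 mm (5 mm each way in x from here) between the 4 mm thick strap on -x and a 4 mm thick tip plate on +x that reaches 22 mm below here.
- scoop_cup (a point): Centre of the scoop's square steel cup, 46 (x) by 50 (y) by 45 mm high, 28 mm towards -x of scoop_grip; its underside is 85 mm below scoop_hook. A strap 4 mm thick and 16 mm wide rises along its +x side to the grip.
- bin: White plastic open bin on the scale: 160 (x) by 250 (y) by 100 mm high, walls 4 mm, a few buttons on its floor. Origin at the centre of its underside, about 55 mm above the table; +z up, -x towards its front wall (the one with the strip), y along that wall. It stays put sideways.
- scale: Spring scale fixed to the table, white base 150 by 190 by 40 mm, origin under its centre, axes as the bin's. It lets the bin move straight down only, about 0.67 mm per newton, with 12 to 16 mm of travel left from rest, and springs it back up, damped (about 0.15 N more for each mm/s).
- lip (a point): Mid-width of the bin's front lip, level with the top of the grey trim strip, at the middle of its 6 mm thickness; axes as the bin's (+x into the bin). The strip is 180 mm long, 10 mm higher than the bare rims. Its one notch is 20 mm wide (y), 8 mm deep, straight through; its centre lies up to 30 mm either way along y from here, not measured: see it, or feel it.
- lip_floor (a point): Same place 8 mm lower: the height of the notch's floor, where the hook's bridge rests when home. A hook slid along the strip's top under light pressure drops in when it meets the notch (2 mm play each side). The strip covers at least 60 mm to either side of here and does not shift under forces below 50 N.
- spool_a_mid (a point): Thread spool, 38 mm diameter, 55 mm high, upright beside the scoop; its centre. Not to be disturbed.
- spool_b_mid (a point): Thread spool of the same size on the scoop's other side; its centre. Not to be disturbed.
- tin: Flat round aluminium tin, 60 mm diameter, 22 mm high, in front of the scale; centre of its underside. Not to be disturbed.
- jar: Glass jar with steel cap, 60 mm diameter, 85 mm high; centre of its underside. Not to be disturbed.
- tape: Tape roll lying flat, 76 mm diameter, 22 mm high; centre of its underside. Not to be disturbed.

How it is judged (in metres and radians):
On the way, in this order (a step that is already met when the one before it is completed fails the run):
1. the scoop is lifted off the table (height (world z) of scoop_hook above 0.125 m and contact force between the fingers and scoop above 0.5 N), for 0.2 s.
2. still held, the hook is in the notch and is pressed home with more than 4 N (z of scoop_hook in the frame of lip between -0.012 and -0.0055 m and x of scoop_hook in the frame of lip between -0.007 and 0.007 m and y of scoop_hook in the frame of lip between -0.042 and 0.042 m and contact force between scoop and bin above 4 N and contact force between the fingers and scoop above 0.5 N), for 0.2 s.
At the end, for the whole second after the job is handed in: The scoop hangs by its hook in the notch of the front lip, cup outside: the underside of the hook's bridge is 5.5 to 12 mm below the strip's top, within 7 mm of the strip's middle plane and within 42 mm of the lip's middle; it is upright within 0.17 rad, borne by the bin, at rest and released (z of scoop_hook in the frame of lip between -0.012 and -0.0055 m and x of scoop_hook in the frame of lip between -0.007 and 0.007 m and y of scoop_hook in the frame of lip between -0.042 and 0.042 m and x of scoop_cup in the frame of lip below -0.015 m and angle between scoop_hook's own z axis and vertical below 0.17 rad and contact force between scoop and bin above 0.3 N and linear speed of scoop below 0.02 m/s); the robot touches nothing.
It fails at once if the scoop presses on the bin with more than 25 N (contact force between scoop and bin above 25 N).
It fails at once if a spool, the tin, the jar or the tape roll is pushed more than 20 mm (distance of any of spool_a_mid, spool_b_mid, tin, jar, tape from where it was at the start of the episode above 0.02 m).
It also fails if it takes over 64 s, if anything falls off the work surface, if the arm or the gripper's body presses on something with over 40 N, if the wrist force passes 120 N, or if a joint passes its speed limit or range.

## Working session

There is one attempt and no reset: what is moved stays moved. The work goes in short steps, Python scripts to look and compute and a tool call to move; the robot and the scene stay as the last step left them, time stands still between calls to the robot, and variables do not carry over. Pictures are saved under pics/ and viewed, at most 13 in all, crops included, and the job is handed in when it is done.

Besides the shell and the picture viewer there is one more tool, called after "Emit:" as name(argument=value, ...), one argument or row to a line, values as JSON. play_rows: Moves the arm, as the interface text tells. Shifts and turns lie within -1 to 1; 1 stands for 800 mm of shift or 45 degrees of turn. Its arguments: {"type":"object","properties":{"rows":{"type":"array"},"gripper":{"type":"number"},"grip_force":{"type":"number"}},"required":["rows"]}

```bash
mkdir -p pics
cat > h.py <<'E'
import numpy as np, cv2
from scipy.spatial.transform import Rotation as R
from station import telemetry, viewer, job
def ray(name,u,v,st=None):
    i=viewer.camera_info(name); K=np.array(i['mtx']); 
    d=i.get('dist')
    a=np.linalg.inv(K)@[u,v,1]; c=np.array([a[0],-a[1],-1.])
    if 'world_to_cam' in i: M=np.linalg.inv(np.array(i['world_to_cam']))
    else:
        st=st or telemetry.observe(); T=np.eye(4); T[:3,:3]=R.from_rotvec(st['ee_rot']).as_matrix(); T[:3,3]=st['tcp_pos']
        M=T@np.array(i['tool_from_camera'])
    return M[:3,3],M[:3,:3]@c
def onz(name,u,v,z,st=None):
    o,d=ray(name,u,v,st); return o+d*(z-o[2])/d[2]
def proj(name,P,st=None):
    i=viewer.camera_info(name); K=np.array(i['mtx'])
    if 'world_to_cam' in i: M=np.array(i['world_to_cam'])
    else:
        st=st or telemetry.observe(); T=np.eye(4); T[:3,:3]=R.from_rotvec(st['ee_rot']).as_matrix(); T[:3,3]=st['tcp_pos']
        M=np.linalg.inv(T@np.array(i['tool_from_camera']))
    c=M[:3,:3]@np.array(P,float)+M[:3,3]; p=K@[c[0],-c[1],-c[2]]; return p[:2]/p[2]
def two(n1,p1,n2,p2):
    o1,d1=ray(n1,*p1);o2,d2=ray(n2,*p2)
    A=np.stack([d1,-d2],1); s=np.linalg.lstsq(A,o2-o1,rcond=None)[0]
    a=o1+s[0]*d1;b=o2+s[1]*d2
    return (a+b)/2,np.linalg.norm(a-b)
def snap(name,f=None):
    im=viewer.read_camera(name); im=cv2.cvtColor(np.asarray(im),cv2.COLOR_RGB2BGR)
    cv2.imwrite(f'pics/{f or name}.png',im); return im
E
python3 - <<'E'
from h import *
a=snap('top','t0');b=snap('side','s0')
w=np.hstack([a,b]); 
s=telemetry.observe();print(s)
for n in ('top','side','wrist'):
    i=viewer.camera_info(n);print(n,{k:np.round(v,3).tolist() if not isinstance(v,str) else v for k,v in i.items()})
print(R.from_rotvec(s['ee_rot']).as_matrix().round(3))
E
```

```text
{'clock': 0.1, 'qpos': array([ 1.06177579,  0.33385558,  0.03986022,  1.46614147, -0.01336781,
        1.34329225, -0.05854101]), 'qvel': array([ 0.00031965, -0.00232071, -0.00021075, -0.00326211, -0.00101037,
        0.00068561,  0.00085882]), 'tau': array([ 3.00288491e-03, -6.57814193e+01,  1.33899551e+00, -4.04703927e+01,
       -5.98224462e-02,  4.10028349e-02,  6.89382341e-05]), 'tcp_pos': array([ 258.802957  , -595.81657718,  221.75836635]), 'ee_rot': array([-3.07453726e+00, -6.38914090e-01,  6.45083783e-04]), 'ft_force': array([0.14754578, 0.10700899, 0.31603354]), 'moment': array([-0.02894668, -0.05803118, -0.0700447 ]), 'grasp_force': 0.0, 'width': 0.9978298463046837}
top {'mtx': [[447.187, 0.0, 248.189], [0.0, 447.187, 191.347], [0.0, 0.0, 1.0]], 'world_to_cam': [[0.025, -1.0, 0.008, -9.968], [0.999, 0.025, 0.041, -556.453], [-0.041, 0.007, 0.999, -1220.66], [0.0, 0.0, 0.0, 1.0]]}
side {'mtx': [[424.963, 0.0, 262.785], [0.0, 424.963, 196.508], [0.0, 0.0, 1.0]], 'world_to_cam': [[-0.967, -0.256, 0.004, 530.737], [0.201, -0.751, 0.629, -165.86], [-0.158, 0.609, 0.777, -988.61], [0.0, 0.0, 0.0, 1.0]]}
wrist {'mtx': [[312.881, 0.0, 252.27], [0.0, 312.881, 195.86], [0.0, 0.0, 1.0]], 'tool_from_camera': [[-0.0, 0.967, 0.256, 70.116], [1.0, 0.0, 0.0, 0.801], [0.0, 0.256, -0.967, -163.031], [0.0, 0.0, 0.0, 1.0]]}
[[ 0.917  0.398 -0.001]
 [ 0.398 -0.917  0.001]
 [-0.    -0.001 -1.   ]]
```

View pics/t0.png

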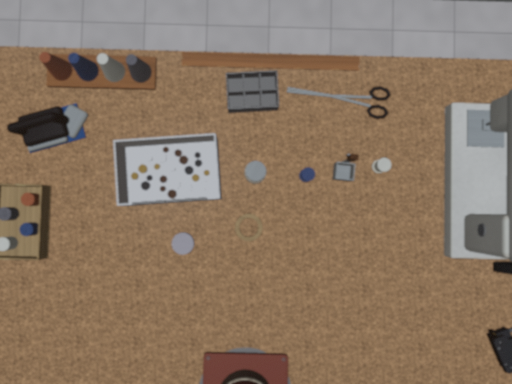

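View pics/s0.png

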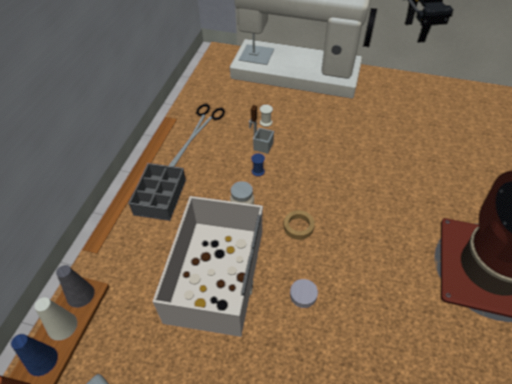

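The top view shows the bin around (167,170) with its front lip running from (118,204) to (218,198). The scoop cup is at (344,172) with its brown grip at (352,157). The spools are at (307,174) in blue and (383,165) in white, the tin or jar lids at (255,171) and (182,244), and the tape at (247,227). The side view is consistent: bin at (210,265), scoop cup at (263,140) and grip at (254,113).

Run:
```python
from h import *
print('grip2',two('top',(352,157),'side',(254,113)))
print('grip z118',onz('top',352,157,125))
print('cup top z45',onz('top',344,172,45))
for n,p,z in (('blue',(307,174),55),('white',(383,164),55),('255',(255,171),85),('182',(182,244),85),('tape',(247,227),22),('lipL',(118,204),160),('lipR',(218,198),160),('backL',(114,138),155),('backR',(216,134),155)): print(n,onz('top',*p,z).round(0))
for p,q in (((255,171),(241,188)),((182,244),(304,292)),((307,174),(258,158)),((383,164),(266,107))): print(two('top',p,'side',q))
```

```text
grip2 (array([ 644.34796639, -257.33607837,  113.07048648]), np.float64(3.8767430830612994))
grip z118 [ 644.76383669 -254.08829119  125.        ]
cup top z45 [ 613.66510844 -252.24185853   45.        ]
blue [ 605. -151.   55.]
white [ 637. -354.   55.]
255 [607. -12.  85.]
182 [414. 171.  85.]
tape [459.   5.  22.]
lipL [512. 318. 160.]
lipR [532.  78. 160.]
backL [673. 335. 155.]
backR [689.  87. 155.]
(array([606.62813189, -11.87431822,  88.14438224]), np.float64(0.25140842577478284))
(array([408.02613582, 180.79390922,  16.79056366]), np.float64(0.20667963626507052))
(array([ 603.88569199, -151.87491985,   53.11531285]), np.float64(2.4143087149316798))
(array([ 634.47916456, -352.47392529,   61.09940692]), np.float64(3.4315891890820938))
```

Emit:
play_rows(
  rows=[0.3,-0.1,-0.05,0,0,0.2,0.3,-0.1,-0.05,0,0,0.41,0.3,-0.1,-0.05,0,0,0.41,0.3,-0.1,-0.05,0,0,0.41,0.3,-0.1,-0.05,0,0,0.41,0.3,-0.1,-0.05,0,0,0.41,0.3,-0.1,-0.05,0,0,0.41,0.3,-0.1,-0.05,0,0,0.41],
  gripper=0,
)

```text
clock: 0.77
tcp_pos: [451.1, -423.2, 262.8]
ee_rot: [-3.137, -0.149, -0.002]
ft_force: [-0.3, 0.1, 0.4]
width: 1.001
grasp_force: 0.0
```

```bash
cat >> h.py <<'E'
def go(x,y,z,yaw):
    "shift/turn numbers from measured pose to a world TCP pose, tool pointing down, tool x at yaw deg"
    s=telemetry.observe(); A=R.from_rotvec(s['ee_rot']); c,n=np.cos(np.radians(yaw)),np.sin(np.radians(yaw))
    B=R.from_matrix(np.array([[c,n,0],[n,-c,0],[0,0,-1.]]))
    m=A.as_matrix(); print('tcp',s['tcp_pos'].round(1),'yaw',np.degrees(np.arctan2(m[1,0],m[0,0])).round(2),'tilt z',m[:,2].round(4),'t',s['clock'],'F',s['ft_force'].round(2),'g',s['grasp_force'],s['width'])
    print('shift',(A.inv().apply(np.array([x,y,z])-s['tcp_pos'])/800).round(4),'turn',((A.inv()*B).as_rotvec()/np.radians(45)).round(4))
E
python3 -c "
from h import *
go(630,-255,260,5)"
```

```text
tcp [ 451.1 -423.2  262.8] yaw 5.45 tilt z [ 0.0015  0.0013 -1.    ] t 0.7667 F [-0.34  0.15  0.42] g 0.0 1.0005404720035957
shift [ 0.2426 -0.188   0.0041] turn [-0.0015 -0.002   0.0101]
```

Emit:
play_rows(
  rows=[0.242,-0.188,0,0,0,0.01,0.242,-0.188,0,0,0,0.01,0.242,-0.188,0,0,0,0.01,0.242,-0.188,0,0,0,0.01,0.242,-0.188,0,0,0,0.01,0.242,-0.188,0,0,0,0.01,0.242,-0.188,0,0,0,0.01,0.242,-0.188,0,0,0,0.01],
)

```text
clock: 1.43
tcp_pos: [627.9, -258.3, 261.2]
ee_rot: [-3.138, -0.131, 0.002]
ft_force: [-0.7, -0.8, -1.2]
width: 0.999
grasp_force: 0.0
```

```bash
python3 -c "
from h import *
go(630,-255,260,5)
s=telemetry.observe();im=snap('wrist','w1')
print(proj('wrist',(644,-255,137),s))"
```

```text
tcp [ 627.9 -258.3  261.2] yaw 4.79 tilt z [-0.0014  0.0013 -1.    ] t 1.4333 F [-0.68 -0.82 -1.17] g 0.0 0.9991510371153255
shift [ 0.003  -0.0039  0.0016] turn [-0.0018  0.0017 -0.0046]
[249.73711624 172.8603443 ]
```

View pics/w1.png

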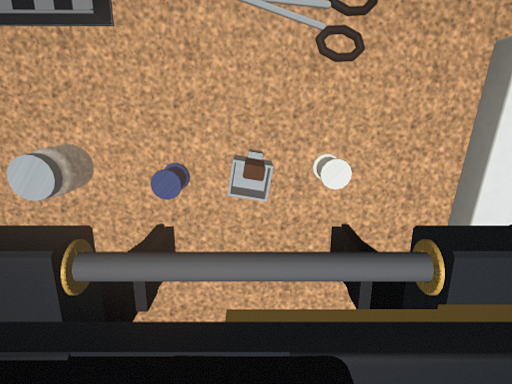

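The wrist view shows the brown grip at about (254,170), with the cup opening centred at (250,180) and turned a few degrees. The spool tops are at (167,183) and (335,174).

Run:
```python
from h import *
im=cv2.imread('pics/w1.png')
c=im[140:210,215:290]; cv2.imwrite('pics/w1c.png',cv2.resize(c,None,fx=8,fy=8,interpolation=cv2.INTER_NEAREST))
hsv=cv2.cvtColor(im,cv2.COLOR_BGR2HSV)
m=((hsv[...,2]<125)&(hsv[...,1]>100)).astype(np.uint8); m[:145]=0;m[195:]=0;m[:,:225]=0;m[:,285:]=0
ys,xs=np.nonzero(m);print(xs.min(),xs.max(),ys.min(),ys.max(),len(xs),cv2.minAreaRect(np.c_[xs,ys].astype(np.float32)))
# grey cup
g=((hsv[...,1]<60)&(hsv[...,2]>60)).astype(np.uint8); g[:148]=0;g[205:]=0;g[:,:220]=0;g[:,285:]=0
ys,xs=np.nonzero(g);print(xs.min(),xs.max(),ys.min(),ys.max(),len(xs),cv2.minAreaRect(np.c_[xs,ys].astype(np.float32)))
```

```text
243 264 158 179 376 ((254.01353454589844, 168.91891479492188), (19.72787857055664, 19.563480377197266), 9.462322235107422)
227 273 150 201 1378 ((250.71620178222656, 174.20269775390625), (41.26414489746094, 49.155296325683594), 9.462322235107422)
```

View pics/w1c.png

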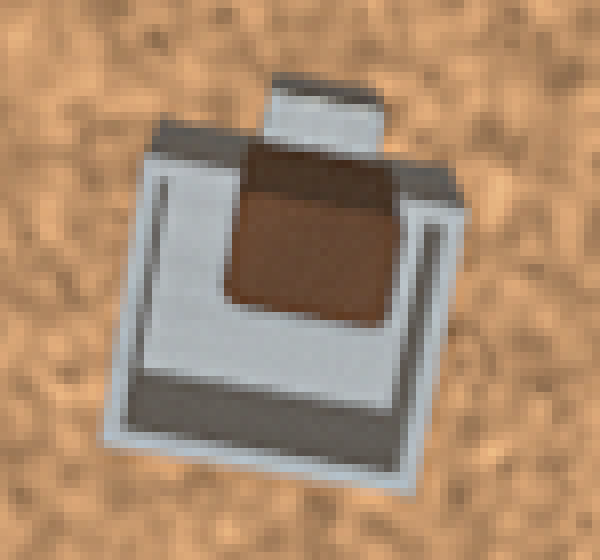

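Run:
```python
from h import *
s=telemetry.observe()
g=onz('wrist',215+312/8,140+260/8,137);print('grip',g.round(1))
c=[onz('wrist',215+u/8,140+v/8,45) for u,v in ((105,440),(412,492),(462,208),(150,158))]
c=np.array(c);m=c.mean(0);print('cup',m.round(1),np.linalg.norm(np.diff(c,axis=0),axis=1).round(1))
y=(c[0]-c[1])+(c[3]-c[2]);yaw=np.degrees(np.arctan2(-y[0],y[1]));x=(c[3]-c[0])+(c[2]-c[1]);print('yaw',yaw,np.degrees(np.arctan2(x[1],x[0])))
d=g-m;t=np.radians(yaw);print('grip from cup', d[0]*np.cos(t)+d[1]*np.sin(t), -d[0]*np.sin(t)+d[1]*np.cos(t))
go(g[0],g[1],200,yaw)
```

```text
grip [ 643.3 -261.5  137. ]
cup [ 615.3 -259.6   45. ] [49.  45.7 48.2]
yaw -4.970533185040691 -4.8224956479190775
grip from cup 28.074964477085548 0.5549952991017915
tcp [ 626.7 -260.7  261.6] yaw 4.61 tilt z [-0.0016 -0.     -1.    ] t 1.4833 F [-0.25 -1.57  0.67] g 0.0 0.9966588378468372
shift [0.0208 0.0027 0.077 ] turn [0.     0.002  0.2128]
```

Emit:
play_rows(
  rows=[0.01,0.001,0.03,0,0,0.1,0.021,0.001,0.05,0,0,0.213,0.021,0.001,0.05,0,0,0.213,0.021,0.001,0.05,0,0,0.213,0.021,0.001,0.05,0,0,0.213,0.021,0.001,0.05,0,0,0.213,0.021,0.001,0.05,0,0,0.213,0.021,0.001,0.05,0,0,0.213],
)

```text
clock: 2.15
tcp_pos: [643.7, -260.2, 223.7]
ee_rot: [3.138, -0.137, 0.002]
ft_force: [0.1, 0.0, -0.4]
width: 1.001
grasp_force: 0.0
```

Run:
```python
from h import *
st=telemetry.observe();im=snap('wrist','w2')
hsv=cv2.cvtColor(im,cv2.COLOR_BGR2HSV)
x0,y0=(proj('wrist',(644,-259,137),st)).astype(int);print(x0,y0)
c=im[y0-40:y0+40,x0-50:x0+50];cv2.imwrite('pics/w2c.png',cv2.resize(c,None,fx=7,fy=7,interpolation=cv2.INTER_NEAREST))
# bright face of wood
m=((hsv[...,1]>110)&(hsv[...,2]>80)&(hsv[...,2]<125)).astype(np.uint8)
n,l,s,ce=cv2.connectedComponentsWithStats(m)
for i in range(1,n):
    if s[i,4]>150 and abs(ce[i]-[x0,y0]).max()<40:
        r=cv2.minAreaRect(np.argwhere(l==i)[:,::-1].astype(np.float32)); print(s[i],ce[i],r); print(onz('wrist',*r[0],137,st))
go(644,-259,104,-4.9)
```

```text
250 200
[238 192  23  15 341] [249. 199.] ((249.0, 199.0), (14.0, 22.0), 90.0)
[ 645.68632445 -258.18950128  137.        ]
tcp [ 643.7 -260.1  223.4] yaw -4.99 tilt z [ 1.e-03 -4.e-04 -1.e+00] t 2.2 F [ 0.81  0.28 -0.02] g 0.0 0.9978662122600713
shift [ 1.000e-04 -1.400e-03  1.493e-01] turn [ 0.0004 -0.0013 -0.0019]
```

View pics/w2c.png

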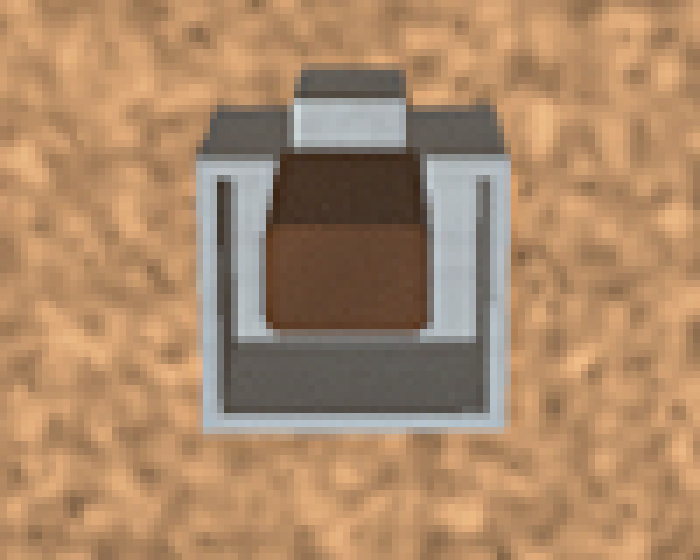

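The scoop is now square in the view, with the grip's top face centred at (249,199). The grip is at about (645.5,-258.5), so I'll descend.

Emit:
play_rows(
  rows=[0.002,-0.002,0.03,0,0,0,0.002,-0.002,0.06,0,0,0,0.002,-0.002,0.09,0,0,0,0.002,-0.002,0.12,0,0,0,0.002,-0.002,0.149,0,0,0,0.002,-0.002,0.149,0,0,0,0.002,-0.002,0.149,0,0,0,0.002,-0.002,0.149,0,0,0],
)

```text
clock: 2.87
tcp_pos: [646.3, -258.7, 105.2]
ee_rot: [3.138, -0.137, 0.003]
ft_force: [0.4, -0.6, 0.8]
width: 0.998
grasp_force: 0.0
```

Emit:
play_rows(
  rows=[0,0,0,0,0,0,0,0,0,0,0,0,0,0,0,0,0,0,0,0,0,0,0,0,0,0,0,0,0,0,0,0,0,0,0,0,0,0,0,0,0,0,0,0,0,0,0,0],
  gripper=1,
  grip_force=30,
)

```text
clock: 3.53
tcp_pos: [645.4, -258.4, 103.3]
ee_rot: [-3.139, 0.137, 0.0]
ft_force: [-0.6, 0.0, -0.1]
width: 0.481
grasp_force: 0.0
```

```bash
python3 -c "
from h import *
go(645.5,-258.5,254,-4.9)"
```

```text
tcp [ 645.4 -258.4  103.3] yaw -5.01 tilt z [-1.e-04  1.e-04 -1.e+00] t 3.5333 F [-0.62  0.05 -0.12] g 0.0 0.4810288478518727
shift [ 1.000e-04  1.000e-04 -1.883e-01] turn [-0.0001  0.0001 -0.0024]
```

Emit:
play_rows(
  rows=[0,0,0,0,0,0,0,0,0,0,0,0,0,0,0,0,0,0,0,0,0,0,0,0,0,0,0,0,0,0,0,0,0,0,0,0,0,0,0,0,0,0,0,0,0,0,0,0],
)

```text
clock: 4.2
tcp_pos: [645.4, -258.4, 103.3]
ee_rot: [-3.139, 0.137, 0.0]
ft_force: [0.5, 0.6, -0.7]
width: 0.229
grasp_force: 30.0
```

Emit:
play_rows(
  rows=[0,0,-0.02,0,0,0,0,0,-0.05,0,0,0,0,0,-0.08,0,0,0,0,0,-0.11,0,0,0,0,0,-0.14,0,0,0,0,0,-0.17,0,0,0,0,0,-0.19,0,0,0,0,0,-0.19,0,0,0],
)

```text
clock: 4.87
tcp_pos: [646.8, -258.8, 259.6]
ee_rot: [3.137, -0.137, 0.009]
ft_force: [0.5, 0.0, -1.0]
width: 0.229
grasp_force: 30.0
```

Run:
```python
from h import *
a=cv2.imread('pics/t0.png')[185:215,110:225];b=cv2.imread('pics/s0.png')[195:335,220:275]
A=cv2.resize(a,None,fx=6,fy=6,interpolation=cv2.INTER_CUBIC);B=cv2.resize(cv2.rotate(b,cv2.ROTATE_90_COUNTERCLOCKWISE),None,fx=5,fy=5,interpolation=cv2.INTER_CUBIC)
W=np.zeros((A.shape[0]+B.shape[0]+5,max(A.shape[1],B.shape[1]),3),np.uint8);W[:A.shape[0],:A.shape[1]]=A;W[A.shape[0]+5:,:B.shape[1]]=B
cv2.imwrite('pics/lip.png',W);print(W.shape)
# centre of camera view for wrist later; coarse lip mid
go(480,200,300,4.3)
```

```text
(460, 700, 3)
tcp [ 646.8 -258.8  259.6] yaw -5.01 tilt z [ 0.0056 -0.0019 -1.    ] t 4.8667 F [ 0.5   0.04 -1.  ] g 29.987151422537863 0.2287412449376598
shift [-0.2575 -0.553  -0.0527] turn [ 0.0023 -0.0071 -0.2069]
```

View pics/lip.png

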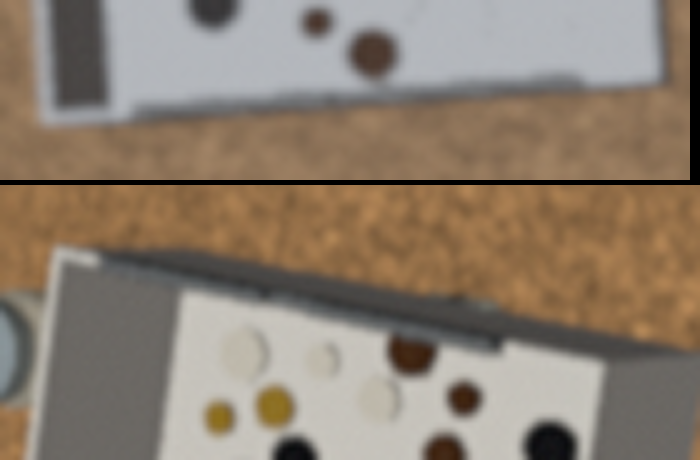

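Run:
```python
from h import *
l=onz('top',132.2,203.3,165);r=onz('top',206.7,198.3,165);print(l,r,np.linalg.norm(l-r),(l+r)/2)
y=l-r;yaw=np.degrees(np.arctan2(-y[0],y[1]));print(yaw)
print('notch?',two('top',(110+335/6,185+100/6),'side',(220+(292-185)/5+0, 335-262/5)), onz('side',220+(292-185)/5,335-262/5,165))
m=(l+r)/2
go(m[0]-70,m[1],280,yaw)
```

```text
[514.44417908 283.02310186 165.        ] [530.9211337  104.44944414 165.        ] 179.33220922075992 [522.68265639 193.736273   165.        ]
5.271742887362007
notch? (array([528.95637141, 220.48589214,  73.55339904]), np.float64(15.135117893933993)) [519.5523446  267.03781988 165.        ]
tcp [ 646.8 -258.8  259.6] yaw -5.01 tilt z [ 0.0056 -0.0019 -1.    ] t 4.8667 F [ 0.5   0.04 -1.  ] g 29.987151422537863 0.2287412449376598
shift [-0.291  -0.5423 -0.0279] turn [ 0.0024 -0.0071 -0.2285]
```

Emit:
play_rows(
  rows=[-0.01,-0.018,-0.014,0,0,-0.01,-0.028,-0.05,-0.028,0,0,-0.02,-0.048,-0.088,-0.028,0,0,-0.04,-0.068,-0.126,-0.028,0,0,-0.06,-0.088,-0.164,-0.028,0,0,-0.08,-0.108,-0.202,-0.028,0,0,-0.1,-0.128,-0.24,-0.028,0,0,-0.11,-0.148,-0.278,-0.028,0,0,-0.12],
)

```text
clock: 5.53
tcp_pos: [545.4, -25.2, 276.2]
ee_rot: [3.141, 0.011, -0.003]
ft_force: [0.6, -0.2, -0.3]
width: 0.227
grasp_force: 30.0
```

```bash
python3 -c "
from h import *
go(453,193.7,280,5.2)"
```

```text
tcp [545.4 -25.2 276.2] yaw 0.41 tilt z [-1.7e-03 -1.0e-04 -1.0e+00] t 5.5333 F [ 0.57 -0.16 -0.26] g 29.98632749542594 0.2273044426093017
shift [-0.1136 -0.2744 -0.0046] turn [ 1.000e-04  2.200e-03 -1.063e-01]
```

Emit:
play_rows(
  rows=[-0.018,-0.038,0,0,0,-0.02,-0.036,-0.076,0,0,0,-0.04,-0.052,-0.114,0,0,0,-0.06,-0.068,-0.152,0,0,0,-0.08,-0.084,-0.19,0,0,0,-0.1,-0.1,-0.228,0,0,0,-0.106,-0.11,-0.255,0,0,0,-0.106,-0.113,-0.265,0,0,0,-0.106],
)

```text
clock: 6.2
tcp_pos: [452.6, 188.6, 276.7]
ee_rot: [-3.137, -0.15, 0.002]
ft_force: [0.2, 1.0, -2.0]
width: 0.226
grasp_force: 30.0
```

Emit:
play_rows(
  rows=[0,0,0.02,0,0,0,0,0,0.04,0,0,0,0,0,0.05,0,0,0,0,0,0.05,0,0,0,0,0,0.05,0,0,0,0,0,0.05,0,0,0],
)

```text
clock: 6.7
tcp_pos: [455.4, 184.7, 238.3]
ee_rot: [-3.138, -0.141, -0.001]
ft_force: [0.6, -0.0, -1.1]
width: 0.224
grasp_force: 30.0
```

Run:
```python
from h import *
s=telemetry.observe();im=snap('wrist','w3');go(453,193.7,240,5.3)
print([proj('wrist',p,s).round(0) for p in ((514.4,283,165),(522.7,193.7,165),(530.9,104.4,165))])
```

```text
tcp [455.5 184.8 238.5] yaw 5.13 tilt z [ 1.e-03  4.e-04 -1.e+00] t 6.75 F [-0.5   0.24 -1.19] g 29.98729065991938 0.229166855155396
shift [-0.0022 -0.0114 -0.0018] turn [-0.0004 -0.0013 -0.0037]
[array([125., 117.]), array([247., 117.]), array([370., 116.])]
```

View pics/w3.png

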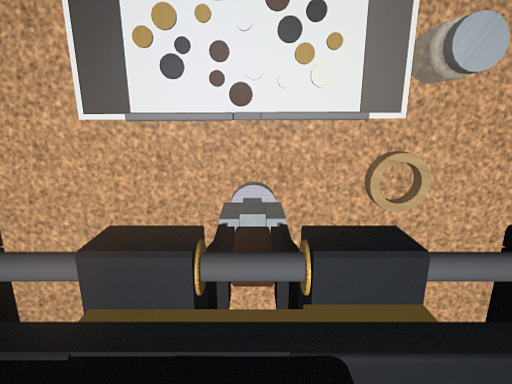

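The strip runs from (125,116) to (369,116), as predicted, and it looks broken near (247,116). I'll enlarge that area.

Run:
```python
from h import *
im=cv2.imread('pics/w3.png');c=im[100:132,115:380]
A=[cv2.resize(c[:,i:i+135],(800,190),interpolation=cv2.INTER_NEAREST) for i in (0,130)]
cv2.imwrite('pics/w3c.png',np.vstack(A))
g=cv2.cvtColor(im,cv2.COLOR_BGR2GRAY)
for r in (112,113,114,116,117): print(r,g[r,215:275].tolist())
```

```text
112 [180, 179, 178, 182, 178, 181, 180, 182, 181, 181, 176, 145, 146, 148, 148, 143, 154, 176, 179, 180, 147, 148, 149, 149, 147, 149, 150, 150, 149, 150, 148, 152, 148, 152, 150, 153, 150, 152, 151, 152, 154, 154, 155, 154, 155, 155, 147, 146, 152, 152, 152, 152, 154, 152, 153, 153, 153, 153, 154, 154]
113 [121, 122, 120, 120, 121, 123, 122, 121, 122, 122, 124, 124, 127, 126, 128, 130, 125, 92, 82, 138, 132, 135, 136, 134, 134, 132, 133, 135, 134, 134, 135, 133, 133, 135, 134, 135, 136, 134, 133, 134, 135, 134, 134, 137, 132, 117, 116, 130, 133, 131, 132, 130, 134, 131, 133, 133, 132, 133, 134, 132]
114 [143, 143, 145, 143, 144, 143, 144, 144, 144, 144, 146, 147, 146, 145, 145, 147, 146, 110, 83, 135, 147, 143, 143, 144, 141, 143, 141, 142, 141, 141, 142, 143, 141, 141, 141, 144, 144, 141, 143, 142, 140, 142, 142, 143, 139, 114, 126, 142, 147, 146, 144, 144, 145, 146, 144, 146, 145, 146, 147, 146]
116 [146, 146, 145, 146, 148, 145, 149, 146, 147, 145, 146, 145, 146, 147, 145, 148, 145, 114, 81, 128, 147, 139, 140, 140, 142, 142, 140, 141, 140, 140, 141, 141, 141, 142, 140, 140, 140, 140, 139, 141, 139, 140, 138, 142, 137, 115, 128, 143, 145, 143, 145, 144, 145, 144, 144, 145, 145, 144, 144, 143]
117 [145, 147, 144, 145, 144, 146, 144, 145, 146, 146, 144, 146, 146, 143, 145, 148, 146, 112, 84, 128, 143, 141, 138, 141, 140, 140, 140, 141, 140, 139, 140, 138, 138, 138, 140, 139, 141, 139, 139, 139, 142, 141, 140, 140, 135, 113, 130, 139, 146, 144, 141, 146, 145, 145, 144, 144, 145, 143, 145, 144]
```

View pics/w3c.png

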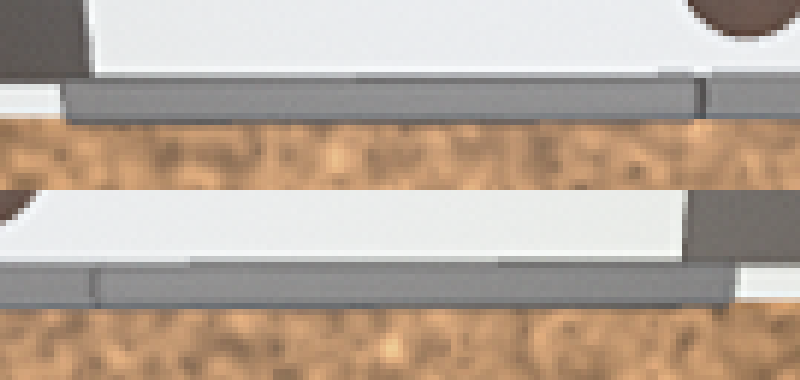

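The notch shows clearly, with its edges at columns 232 and 261, centre about 246.8, so it lies almost at the strip's middle. The strip's top spans rows 113 to 119. Next I'll locate the strip and the held hook in this same image.

Run:
```python
from h import *
im=cv2.imread('pics/w3.png');g=cv2.cvtColor(im,cv2.COLOR_BGR2GRAY)
print('col',{r:int(g[r,300]) for r in range(106,126)})
print('hookcol',{r:int(g[r,252]) for r in range(180,240)})
print('hookrow',g[207,205:300].tolist());print('hookrow',g[218,205:300].tolist())
s=telemetry.observe()
T=R.from_rotvec(s['ee_rot']);P=np.array(s['tcp_pos'])
def tool(u,v,z): return T.inv().apply(onz('wrist',u,v,z,s)-P).round(1)
for n,p in (('L',(125,116.3)),('nl',(232.2,116.3)),('nr',(261,116.3)),('R',(369.5,116.3)),('near',(300,120)),('far',(300,113))): print(n,onz('wrist',*p,165,s).round(1),tool(*p,165))
for tx,tz in ((13,12.3),(13,40.3),(9,12.3),(7,12.3),(7,-14)):
  print(tx,tz,proj('wrist',P+T.apply([tx,0,tz]),s).round(1))
```

```text
col {106: 235, 107: 236, 108: 236, 109: 237, 110: 245, 111: 202, 112: 129, 113: 134, 114: 147, 115: 144, 116: 141, 117: 145, 118: 134, 119: 110, 120: 120, 121: 132, 122: 143, 123: 146, 124: 143, 125: 158}
hookcol {180: 166, 181: 132, 182: 96, 183: 92, 184: 93, 185: 176, 186: 190, 187: 184, 188: 181, 189: 185, 190: 186, 191: 180, 192: 187, 193: 186, 194: 180, 195: 184, 196: 193, 197: 166, 198: 109, 199: 87, 200: 95, 201: 93, 202: 93, 203: 92, 204: 91, 205: 91, 206: 91, 207: 93, 208: 92, 209: 95, 210: 93, 211: 93, 212: 91, 213: 77, 214: 160, 215: 183, 216: 177, 217: 174, 218: 171, 219: 173, 220: 177, 221: 175, 222: 177, 223: 174, 224: 178, 225: 189, 226: 117, 227: 32, 228: 43, 229: 44, 230: 42, 231: 45, 232: 42, 233: 45, 234: 43, 235: 44, 236: 40, 237: 45, 238: 43, 239: 44}
hookrow [154, 142, 136, 140, 150, 152, 150, 147, 148, 137, 127, 133, 143, 162, 176, 183, 182, 149, 82, 91, 92, 93, 91, 94, 94, 91, 90, 92, 92, 93, 93, 92, 91, 92, 92, 94, 95, 94, 93, 95, 93, 93, 94, 95, 93, 94, 91, 93, 94, 92, 89, 90, 92, 91, 90, 92, 90, 91, 89, 79, 88, 93, 95, 94, 94, 94, 94, 94, 92, 95, 94, 93, 93
[... 221 characters left out ...]
9, 97, 97, 96, 98, 96, 96, 99, 96, 98, 97, 93, 122, 183, 177, 177, 173, 176, 175, 177, 177, 178, 177, 175, 173, 171, 170, 171, 170, 172, 172, 171, 172, 174, 175, 173, 174, 171, 157, 94, 117, 118, 115, 116, 116, 117, 116, 117, 118, 114, 116, 118, 115, 117, 116, 116, 116, 113, 121, 147, 160, 141, 127, 125, 129, 132, 131, 128, 121, 128, 151, 154, 149]
L [515.1 283.3 165. ] [ 68.1 -92.7  73.6]
nl [522.1 205.  165. ] [ 68.1 -14.1  73.6]
nr [524. 184. 165.] [68.1  7.  73.6]
R [531.1 104.8 165. ] [68.  86.5 73.6]
near [524.  155.2 165. ] [65.4 35.7 73.6]
far [528.9 155.8 165. ] [70.4 35.5 73.6]
13 12.3 [251.2 213.8]
13 40.3 [251.4 200.9]
9 12.3 [251.2 220.3]
7 12.3 [251.3 223.5]
7 -14 [251.1 241. ]
```

Emit:
play_rows(
  rows=[0.02,-0.0055,0,0,0,0,0.04,-0.0055,0,0,0,0,0.06,-0.0055,0,0,0,0,0.075,-0.0055,0,0,0,0,0.081,-0.0055,0.01,0,0,0,0.081,-0.0055,0.02,0,0,0,0.081,-0.0055,0.03,0,0,0,0.081,-0.0055,0.03,0,0,0],
)

```text
clock: 7.42
tcp_pos: [517.6, 194.6, 211.5]
ee_rot: [3.137, 0.142, -0.005]
ft_force: [0.1, 0.0, -0.9]
width: 0.227
grasp_force: 30.0
```

Emit:
play_rows(
  rows=[0,0,0,0,0,0,0,0,0,0,0,0,0,0,0,0,0,0],
)

```text
clock: 7.67
tcp_pos: [519.1, 195.2, 214.3]
ee_rot: [-3.138, -0.142, -0.001]
ft_force: [0.3, 0.2, -1.1]
width: 0.225
grasp_force: 30.0
```

Run:
```python
from h import *
s=telemetry.observe();im=snap('wrist','w4')
# targets: lip mid line in world from w3: notch centre, +0.5 mm along bin x
t=np.radians(5.1); n=np.array([523.05,194.5])+0.5*np.array([np.cos(t),np.sin(t)])
h=n-4*np.array([np.cos(t),np.sin(t)])-0.7*np.array([np.sin(t),-np.cos(t)]); print('want tcp',h)
go(h[0],h[1],192,5.1)
c=im[120:260,170:330];cv2.imwrite('pics/w4c.png',cv2.resize(c,None,fx=4,fy=4,interpolation=cv2.INTER_CUBIC))
```

```text
want tcp [519.50163026 194.88609871]
tcp [519.2 195.2 214.3] yaw 5.17 tilt z [ 9.e-04  2.e-04 -1.e+00] t 7.7167 F [-0.8   0.09 -1.84] g 29.987343843095005 0.2246648955304784
shift [0.0003 0.0004 0.0279] turn [-0.0001 -0.0012  0.0016]
```

View pics/w4c.png

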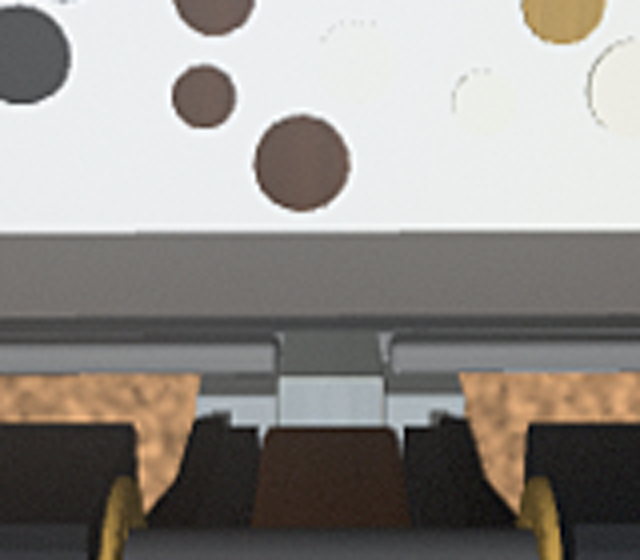

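The hook spans crop columns 278 to 385 and the notch 275 to 395, so they line up to within about 0.6 mm. I'll lower with a 0.5 mm nudge towards +y.

Emit:
play_rows(
  rows=[0.0003,0.0006,0.005,0,0,0,0.0003,0.0006,0.01,0,0,0,0.0003,0.0006,0.015,0,0,0,0.0003,0.0006,0.02,0,0,0,0.0003,0.0006,0.025,0,0,0,0.0003,0.0006,0.03,0,0,0,0.0003,0.0006,0.03,0,0,0,0.0003,0.0006,0.03,0,0,0],
)

```text
clock: 8.38
tcp_pos: [519.3, 194.6, 189.5]
ee_rot: [3.138, 0.142, -0.001]
ft_force: [0.4, 0.4, -0.6]
width: 0.221
grasp_force: 30.0
```

Emit:
play_rows(
  rows=[0,0,0.002,0,0,0,0,0,0.004,0,0,0,0,0,0.006,0,0,0,0,0,0.008,0,0,0,0,0,0.01,0,0,0,0,0,0.01,0,0,0,0,0,0.01,0,0,0,0,0,0.01,0,0,0],
)

```text
clock: 9.05
tcp_pos: [519.5, 194.6, 181.8]
ee_rot: [-3.138, -0.141, -0.0]
ft_force: [0.2, -1.2, -1.4]
width: 0.224
grasp_force: 30.0
```

Emit:
play_rows(
  rows=[0,0,0.0015,0,0,0,0,0,0.003,0,0,0,0,0,0.0045,0,0,0,0,0,0.006,0,0,0,0,0,0.006,0,0,0,0,0,0.006,0,0,0],
)

```text
clock: 9.55
tcp_pos: [519.4, 194.6, 176.9]
ee_rot: [-3.138, -0.142, 0.0]
ft_force: [-0.6, -0.9, -1.3]
width: 0.225
grasp_force: 30.0
```

Emit:
play_rows(
  rows=[0,0,0.001,0,0,0,0,0,0.002,0,0,0,0,0,0.003,0,0,0,0,0,0.004,0,0,0,0,0,0.004,0,0,0,0,0,0.004,0,0,0],
)

```text
clock: 10.05
tcp_pos: [519.5, 194.6, 173.8]
ee_rot: [3.138, 0.141, 0.0]
ft_force: [0.0, 0.7, -1.4]
width: 0.224
grasp_force: 30.0
```

Emit:
play_rows(
  rows=[0,0,0.001,0,0,0,0,0,0.002,0,0,0,0,0,0.003,0,0,0,0,0,0.004,0,0,0,0,0,0.004,0,0,0,0,0,0.004,0,0,0],
)

```text
clock: 10.55
tcp_pos: [519.5, 194.6, 170.7]
ee_rot: [3.138, 0.141, 0.0]
ft_force: [-1.6, -0.9, 2.9]
width: 0.225
grasp_force: 30.0
```

Run:
```python
from h import *
f=[]
for i in range(4):
    im=snap('wrist','w5'); f.append(telemetry.observe()['ft_force'])
print(np.mean(f,0)); go(519.5,194.6,165,5.1)
c=im[120:260,170:330];cv2.imwrite('pics/w5c.png',cv2.resize(c,None,fx=4,fy=4,interpolation=cv2.INTER_CUBIC))
```

```text
[-0.89697299 -1.07149887  3.11022704]
tcp [519.5 194.7 170.7] yaw 5.16 tilt z [ 1.e-04  1.e-04 -1.e+00] t 10.75 F [-0.22 -1.52  3.67] g 29.986713412217796 0.22739276694953767
shift [-0.      0.0001  0.0071] turn [-0.0001 -0.0001  0.0014]
```

View pics/w5c.png

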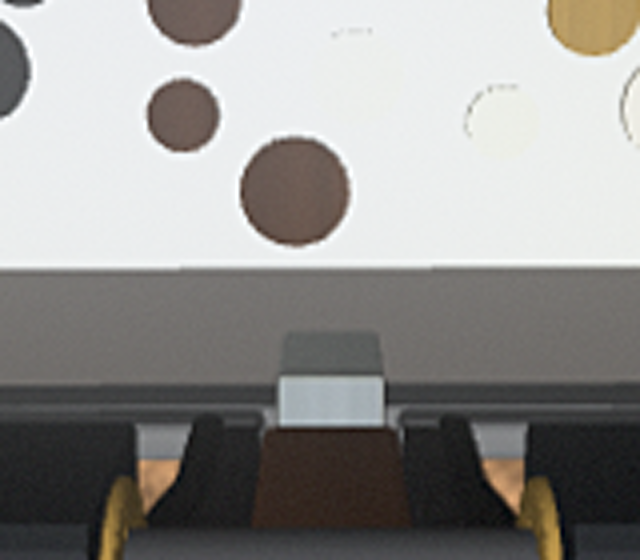

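The hook bridge sits between the notch edges, with the tip inside the bin. Contact began at a hook height of about 156 mm, which matches the notch floor rather than the strip top. I'll press a little further.

Emit:
play_rows(
  rows=[0,0,0.0008,0,0,0,0,0,0.0016,0,0,0,0,0,0.0024,0,0,0,0,0,0.0032,0,0,0,0,0,0.0032,0,0,0,0,0,0.0032,0,0,0,0,0,0.0032,0,0,0,0,0,0.0032,0,0,0],
)

```text
clock: 11.42
tcp_pos: [519.6, 194.6, 168.4]
ee_rot: [3.138, 0.141, 0.001]
ft_force: [-3.4, -1.3, 7.0]
width: 0.23
grasp_force: 30.0
```

Emit:
play_rows(
  rows=[0,0,0,0,0,0,0,0,0,0,0,0,0,0,0,0,0,0,0,0,0,0,0,0],
)

```text
clock: 11.75
tcp_pos: [519.6, 194.6, 168.4]
ee_rot: [3.138, 0.141, 0.001]
ft_force: [-2.7, -1.9, 6.7]
width: 0.224
grasp_force: 30.0
```

Emit:
play_rows(
  rows=[0,0,-0.001,0,0,0,0,0,-0.002,0,0,0,-0.0003,0,-0.003,0,0,0,-0.0006,0,-0.004,0,0,0,-0.0009,0,-0.005,0,0,0,-0.001,0,-0.006,0,0,0,-0.001,0,-0.006,0,0,0,-0.001,0,-0.006,0,0,0],
)

```text
clock: 12.42
tcp_pos: [518.6, 194.6, 172.7]
ee_rot: [-3.138, -0.141, 0.0]
ft_force: [1.0, -0.7, 0.7]
width: 0.225
grasp_force: 30.0
```

Run:
```python
from h import *
f=[]
for i in range(4):
    im=snap('wrist','w6'); f.append(telemetry.observe()['ft_force'])
print(np.mean(f,0),telemetry.observe()['tcp_pos'])
```

```text
[ 0.87444398 -0.51433874  0.92235422] [518.61500375 194.55243103 172.68956144]
```

Emit:
play_rows(
  rows=[0.0004,0,-0.0008,0,0,0,0.0004,0,-0.0008,0,0,0],
)

```text
clock: 12.78
tcp_pos: [518.7, 194.6, 173.3]
ee_rot: [3.138, 0.142, -0.001]
ft_force: [-0.7, 0.1, -0.3]
width: 0.226
grasp_force: 30.0
```

Emit:
play_rows(
  rows=[0,0,0,0,0,0,0,0,0,0,0,0,0,0,0,0,0,0,0,0,0,0,0,0,0,0,0,0,0,0,0,0,0,0,0,0,0,0,0,0,0,0,0,0,0,0,0,0],
  gripper=0.4,
)

```text
clock: 13.45
tcp_pos: [519.0, 194.6, 173.5]
ee_rot: [-3.138, -0.141, 0.0]
ft_force: [0.4, -0.5, 1.1]
width: 0.59
grasp_force: 0.0
```

Emit:
play_rows(
  rows=[0,0,-0.01,0,0,0,0,0,-0.03,0,0,0,0,0,-0.05,0,0,0,0,0,-0.08,0,0,0,0,0,-0.11,0,0,0,0,0,-0.13,0,0,0,0,0,-0.13,0,0,0,0,0,-0.13,0,0,0],
)

```text
clock: 14.12
tcp_pos: [519.4, 194.9, 278.7]
ee_rot: [-3.138, -0.142, -0.003]
ft_force: [-0.1, -0.2, -0.3]
width: 0.603
grasp_force: 0.0
```

Run:
```python
from h import *
s=telemetry.observe();im=snap('wrist','w7');b=snap('side','s7');go(519,194,270,5)
x,y=proj('wrist',(524,194,160),s).astype(int);print(x,y)
c=cv2.resize(im[max(0,y-60):y+70,x-80:x+80],(400,325),interpolation=cv2.INTER_CUBIC)
d=cv2.resize(b[190:320,180:340],(400,325),interpolation=cv2.INTER_CUBIC)
cv2.imwrite('pics/end.png',np.hstack([c,d]))
```

```text
tcp [518.6 194.4 276.8] yaw 5.16 tilt z [-1.e-03 -3.e-04 -1.e+00] t 14.2167 F [-0.42  0.43 -0.72] g 0.0 0.6009160792588153
shift [0.0004 0.0006 0.0085] turn [0.0003 0.0012 0.0037]
253 186
```

View pics/end.png

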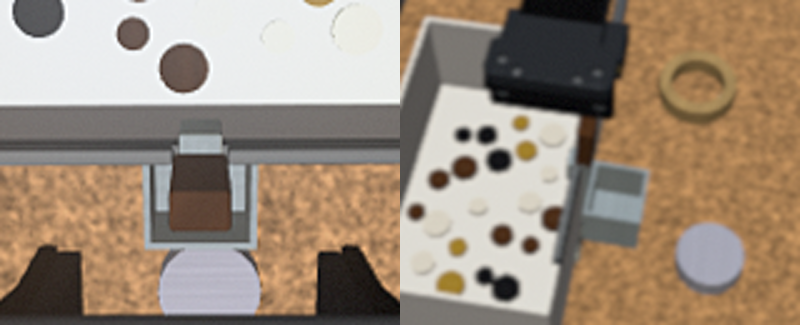

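Run:
```python
from h import *
go(519,194,270,5)
s=telemetry.observe();im=snap('wrist','w8')
T=R.from_rotvec(s['ee_rot']);P=np.array(s['tcp_pos'])
L=T.inv().apply(np.array([523.6,194.5,163])-P)
x,y=173,126
c=cv2.resize(im[120:240,190:310],(600,600),interpolation=cv2.INTER_CUBIC);cv2.imwrite('pics/w8c.png',c)
g=cv2.cvtColor(im,cv2.COLOR_BGR2GRAY);print({r:int(g[r,253]) for r in range(150,235)})
f=lambda v,z:(T.inv().apply(onz('wrist',253,v,z,s)-P)-L)[0].round(1)
for v in range(165,235,5): print(v,'x at griptop 207:',f(v,207),' cuprim z115:',f(v,115),' bridge top 161:',f(v,161))
```

```text
tcp [518.6 194.4 276.8] yaw 5.16 tilt z [-1.e-03 -3.e-04 -1.e+00] t 14.2167 F [-0.42  0.43 -0.72] g 0.0 0.6009160792588153
shift [0.0004 0.0006 0.0085] turn [0.0003 0.0012 0.0037]
{150: 93, 151: 93, 152: 95, 153: 93, 154: 91, 155: 88, 156: 84, 157: 81, 158: 141, 159: 208, 160: 240, 161: 240, 162: 238, 163: 236, 164: 237, 165: 244, 166: 218, 167: 135, 168: 109, 169: 115, 170: 116, 171: 117, 172: 111, 173: 105, 174: 104, 175: 103, 176: 102, 177: 100, 178: 101, 179: 162, 180: 180, 181: 178, 182: 180, 183: 181, 184: 179, 185: 189, 186: 131, 187: 58, 188: 59, 189: 60, 190: 59, 191: 58, 192: 58, 193: 60, 194: 59, 195: 58, 196: 59, 197: 54, 198: 59, 199: 58, 200: 57, 201: 58, 202: 72, 203: 74, 204: 73, 205: 75, 206: 73, 207: 73, 208: 73, 209: 73, 210: 74, 211: 75, 212: 72, 213: 73, 214: 74, 215: 73, 216: 71, 217: 69, 218: 90, 219: 98, 220: 95, 221: 87, 222: 141, 223: 175, 224: 181, 225: 181, 226: 183, 227: 184, 228: 183, 229: 186, 230: 182, 231: 181, 232: 185, 233: 191, 234: 188}
165 x at griptop 207: 27.6  cuprim z115: 12.7  bridge top 161: 20.2
170 x at griptop 207: 23.8  cuprim z115: 7.4
[... 152 characters left out ...]
 6.4
185 x at griptop 207: 12.2  cuprim z115: -8.7  bridge top 161: 1.8
190 x at griptop 207: 8.3  cuprim z115: -14.2  bridge top 161: -2.9
195 x at griptop 207: 4.4  cuprim z115: -19.7  bridge top 161: -7.7
200 x at griptop 207: 0.4  cuprim z115: -25.3  bridge top 161: -12.5
205 x at griptop 207: -3.7  cuprim z115: -30.9  bridge top 161: -17.3
210 x at griptop 207: -7.7  cuprim z115: -36.6  bridge top 161: -22.2
215 x at griptop 207: -11.8  cuprim z115: -42.3  bridge top 161: -27.1
220 x at griptop 207: -16.0  cuprim z115: -48.1  bridge top 161: -32.0
225 x at griptop 207: -20.1  cuprim z115: -53.9  bridge top 161: -37.0
230 x at griptop 207: -24.3  cuprim z115: -59.7  bridge top 161: -42.0
```

View pics/w8c.png

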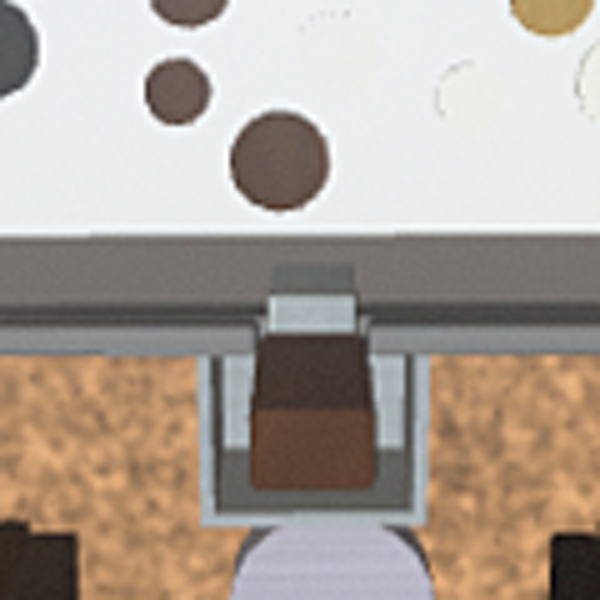

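The scoop hangs in the notch with the cup outside. It leans about 0.04 rad, the hook is about 1.5 mm off the strip's middle plane, and the gripper is clear.

```bash
python3 -c "
from h import *
print(job.hand_in())"
```

```text
the job is handed in; nothing more can be done
None
```

The scoop hangs by itself in the lip notch, pressed home at about 8 N and released, and nothing else was touched; the job is handed in, but no verdict came back.

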